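Back a fraction turntable off by one notch

ROBOT

A 7-joint arm with a two-finger parallel gripper is mounted at the origin on the work surface. World frame = base frame: x ahead of the robot, y to its left, z up, the work surface at z = 0. Lengths are in m, angles in rad, forces in N, time in s.
With the tool pointing down it reaches from about 0.425 to 0.875 m from the base axis. Payload 8.4 kg.
Tool frame: the origin (TCP) lies on the centre line of the jaws, within the pads' length; the fingertips stand 11 mm ahead of it and the grasp point (between the pads) lies 8 mm behind it; x points along the fingers, z is the direction in which the jaws open and shut, and the axes are right-handed (so a half turn about x gives the same grasp; the last joint's range is limited). The gripper opens to 85 mm and grips with 20 to 120 N. Pads are 22 mm wide; open, the fingers measure 114 mm over their backs; the gripper's body (76 mm by 85 mm) begins 54 mm behind the grasp point. The pads swing forward as they close: fully open they stand 13 mm farther back than shut.
Start: joints at [-1.36, 0.333, 0.04, 1.465, -0.013, 1.343, -0.059], TCP at [0.198, 0.619, 0.242] pointing down, gripper open.
Joint ranges: [-2.58, 2.58], [-0.38, 2.09], [-1.3, 1.39], [0.25, 2.4], [-1.5, 4.64], [0.08, 2.09], [-2.65, 2.65]. Speed limits (rad/s): [2.22, 2.22, 2.79, 2.79, 3.14, 3.14, 3.14].

INTERFACE

Orientations are given as a unit quaternion [w, x, y, z].
In Python, from rig import ctrl gives the robot as it stands.
- The arm moves only by the tool drive_tool, never from a script. Its argument "increments" is a list of rows, each a list of 7 numbers: the shift along the tool's x, y, z in units of 40 mm (1.0 is 40 mm), then the turn, a rotation vector about the tool's x, y, z in units of 6 degrees (1.0 is 6 degrees), then the closure in counts, from 0 (fully open) to 255 (shut). In form: [[x, y, z, wx, wy, wz, gripper], ...]. A call has 1 to 20 rows; each row is the pose to reach, as a shift and turn from the pose measured when the call began, along the tool's axes at that moment; what a row does not reach only later rows make up. A row lasts 1/12 s, in which the tool goes at most 41.7 mm and 7.16 degrees, less where a joint would pass 70% of its speed; a pose out of reach is approached as far as the arm can. A call with a gripper value outside its range is refused whole. The fingers move at their own pace and stop on an object; the grip force is fixed at half the most. Time passes only in rows, so rows that repeat a pose let the fingers close. It gives the time, the measured TCP pose, the force and the opening at its end, in the units of the state.
- ctrl.get_obs(): the state, without advancing time (a new reading comes with each control period).
- ctrl.capture(name): name is "side" or "top" or "wrist"; returns a dict with "img" (384x512x3 uint8, red, green, blue), "intrinsics" (3x3 intrinsics, pixels), "k1" (the pictures are not rectified: a ray, as slopes to the right and down, at radius r is drawn at 1 + k1 r^2 times it, then the intrinsics apply), "pose" (4x4, takes a point from camera to world coordinates). Camera axes: x right, y down, z forward; pixel columns grow to the right and rows downward; lengths in m; the calibration is good to about 2 mm. A picture is of the moment at which its call begins. There is no depth.
- ctrl.job_done(): hands the job in, once; it reports no verdict.
The state is a dict: "clock": time; "joint_pos": joint angles; "dq": joint speeds; "joint_efforts": joint torques, N m; "ee_pos": TCP position; "ee_rot": TCP orientation; "contact_force": force on the tool from outside, world axes, zero at the start; "ft_torque": the same for the moment, N m; "grip_width": finger opening in m.
Only numpy, scipy, OpenCV 4.12 (cv2) and the standard library are available. Lean on these libraries where they do the work, as an engineer would, in place of code of your own. Each camera call takes 0.05 s, during which the arm holds its last target.

TASK

The vial tray of the fraction turntable has been advanced one place too far. With a fingertip, lift the ratchet pawl out of its notch and tip it right back until it rests against its stop, push the tray backward (anticlockwise seen from above) by exactly one notch, and tip the pawl over again so that it drops fully home in that notch. Use light pushes only: grip and lift nothing, and leave the bottle, the spare vial and the spanner where they are.

Things in the scene. Friction and masses are not known exactly. Their poses are not given: they have to be found in the camera images.
- turntable: White instrument housing, 310 x 310 mm, flat top 45 mm above the bench, fixed to the bench, with a round vial tray on top. Origin: centre of its underside, on the tray's vertical axis. x points from the black front strip (robot's side) to the drip column at the far edge, y to the left, z up. All 'turntable frame' coordinates below are in this frame, in mm.
- tray_axis (a point): Point on the tray's vertical axis at the top of its aluminium disc, 65 mm above the bench. The disc (radius 130 mm, 12 mm thick) has ten notches 24 mm wide and 20 mm deep in its rim, 36 degrees apart. On it stands a black carrier (radius 94, top at 85 mm) with ten capped vials, 22 mm thick, 78 mm from the axis, tops 113 mm above the bench.
- tray (a joint): Tray angle (rad) about its axis; it grows anticlockwise seen from above, which is backward. Within 0.035 of 0 at the start; one notch is 0.628 (36 degrees). With the pawl home the tray has about 0.045 of play either way, then the pawl blocks it backward. It turns under a light push (1 to 2 N at the post) and stays where it is left. The pawl drops home only within the same play of a notch.
- post_top (a point): Centre of the top of the tray's finger post, the thing to push the tray by: an upright brass pin 12 mm thick on the disc, 105 mm from the axis, from 65 to 125 mm above the bench. At tray angle 0 it lies 95 degrees anticlockwise from the turntable's x axis. No vial stands farther out than 90 mm from the axis.
- pawl (a joint): Angle (rad) of the steel drop pawl (70 g) on its level hinge: 0 fully home in a notch, about 0.15 with its nose on top of the disc's rim, 1.5 tipped right back against its stop. It grows as the free end rises. Only its weight acts: it balances near 1.2; below 1.1 it falls forward and down, above 1.3 it falls back and stays there. If the notch is in line it drops home by itself.
- pawl_hinge (a point): Pawl's hinge axis, parallel to the turntable's y, at x = 60, y = -124, z = 64. At angle 0 the arm (12 wide, 7 thick) runs towards -x just above the disc; 60 mm along, its nose goes down into the notch, and there a finger tab (20 wide, 4 thick) slopes up and outward (23 degrees off upright). A bracket plate stands on the outer side: x = 51 to 81, y = -140 to -145, up to z = 101.
- pawl_tab (a point): Middle of the upper free edge of the pawl's finger tab: turntable frame -22, -124, 134 when home (82 mm out and 70 mm above the hinge). A fingertip under this overhanging edge, on its -x side, led up and over round the hinge, lifts the pawl; push near the edge, not low on the tab. Finger tilted 20 to 30 degrees, pointing down and to +x, is best. Tipped right back the edge is at 124, -124, 151.
- back_stop (a point): Middle of the level steel pin, 6 mm thick, parallel to the turntable's y, that the tipped-back pawl leans on (turntable frame 75, -124, 95). To tip the pawl over again, push the tab's edge from the +x side towards -x, a finger's tip some 15 to 20 mm below the edge; the edge runs on a circle of 108 mm about the hinge and rises 20 mm before the pawl falls.
- spout (a point): Lower tip of the drip spout, over the ring of vials (turntable frame 78, 0, 122). Its arm (16 mm wide, 156 to 170 mm high) runs along y = 0 to an upright column, 14 mm thick and 175 mm high, at x = 144.
- bottle: Bystander: amber glass bottle, 68 mm thick, 135 mm high, on the bench left of the turntable. Origin: centre of its underside.
- spare_vial: Bystander: spare capped vial, 22 mm thick, 46 mm high, standing on the bench right of the turntable. Origin: centre of its underside.
- spanner: Bystander: steel spanner, 140 mm long, 38 mm wide at the jaw, 8 mm high, lying on the bench right of the turntable. Origin: middle of its underside.

How it is judged:
By the outcome, as a careful person would: the job done as asked, in the order asked, and still so for the second after the job is handed in, with the robot touching nothing.
It also fails if it takes over 70 s, if anything falls off the work surface, if the arm or the gripper's body presses on something with over 40 N, if the wrist force passes 120 N, or if a joint passes its speed limit or range.

## Working session

There is one attempt and no reset: what is moved stays moved. The work goes in short steps, Python scripts to look and compute and a tool call to move; the robot and the scene stay as the last step left them, time stands still between calls to the robot, and variables do not carry over. Pictures are saved under pics/ and viewed, and the job is handed in when it is done.

Besides the shell and the picture viewer there is one more tool, called after ">>>" as name(argument=value, ...), one argument or row to a line, values as JSON. drive_tool: Moves the arm, as the interface text tells. Its arguments: {"type":"object","properties":{"increments":{"type":"array","items":{"type":"array","items":{"type":"number"}}}},"required":["increments"]}

```bash
mkdir -p pics; cat > h.py <<'E'
import numpy as np, cv2, json
from scipy.spatial.transform import Rotation as R
from rig import ctrl
def cap(n,f):
    c=ctrl.capture(n); cv2.imwrite('pics/'+f+'.png',c['img'][:,:,::-1])
    np.savez('pics/'+f+'.npz',K=c['intrinsics'],k1=c['k1'],P=c['pose'])
    return c
def load(f):
    d=np.load('pics/'+f+'.npz'); return d['K'],float(d['k1']),d['P']
def proj(f,pts):
    K,k1,P=load(f); p=(np.atleast_2d(pts)-P[:3,3])@P[:3,:3]
    s=p[:,:2]/p[:,2:]; r2=(s**2).sum(1,keepdims=True); s=s*(1+k1*r2)
    return s*[K[0,0],K[1,1]]+[K[0,2],K[1,2]]
def ray(f,uv):
    K,k1,P=load(f)
    d=(np.array(uv,float)-[K[0,2],K[1,2]])/[K[0,0],K[1,1]]; s=d.copy()
    for _ in range(30): s=d/(1+k1*(s**2).sum())
    v=P[:3,:3]@np.array([s[0],s[1],1]); return P[:3,3],v/np.linalg.norm(v)
def atz(f,uv,z):
    o,v=ray(f,uv); return o+v*(z-o[2])/v[2]
def crop(f,x0,y0,x1,y1,s,out):
    im=cv2.imread('pics/'+f+'.png')[y0:y1,x0:x1]; cv2.imwrite('pics/'+out+'.png',cv2.resize(im,None,fx=s,fy=s,interpolation=cv2.INTER_CUBIC))
E
python3 - <<'E'
from h import *
for n in ['side','top','wrist']:
    c=cap(n,n+'0'); print(n,c['pose'].round(3).tolist(),c['intrinsics'][0,0],c['k1'])
o=ctrl.get_obs(); print(o['clock'],o['ee_pos'],o['ee_rot'],o['grip_width'])
E
```

```text
side [[0.992, -0.08, 0.1, 0.473], [-0.128, -0.555, 0.822, -0.796], [-0.01, -0.828, -0.56, 0.684], [0.0, 0.0, 0.0, 1.0]] 377.98281301846777 -0.03451077298739978
top [[-0.006, -0.984, 0.176, 0.397], [-1.0, 0.01, 0.018, 0.051], [-0.019, -0.175, -0.984, 1.092], [0.0, 0.0, 0.0, 1.0]] 428.88349242514863 -0.09215445019704911
wrist [[0.305, 0.911, 0.278, 0.128], [0.952, -0.292, -0.09, 0.641], [-0.001, 0.292, -0.956, 0.372], [0.0, 0.0, 0.0, 1.0]] 292.22138853111574 -0.024221219699338867
0.15 [0.19807725 0.61871546 0.24163573] [ 0.57081189 -0.41715085  0.5715012   0.41658772] 0.08537181723338504
```

View pics/side0.png

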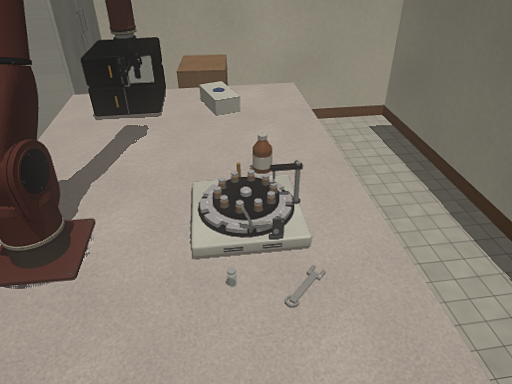

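View pics/top0.png

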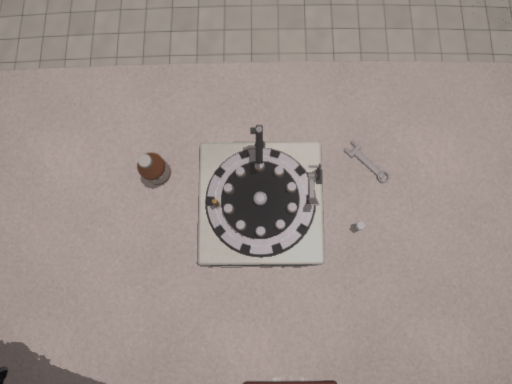

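```bash
python3 - <<'E'
from h import *
crop('top0',190,110,340,280,4,'t0c'); crop('side0',175,120,325,265,4.5,'s0c')
E
```

```text
(no output)
```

View pics/t0c.png

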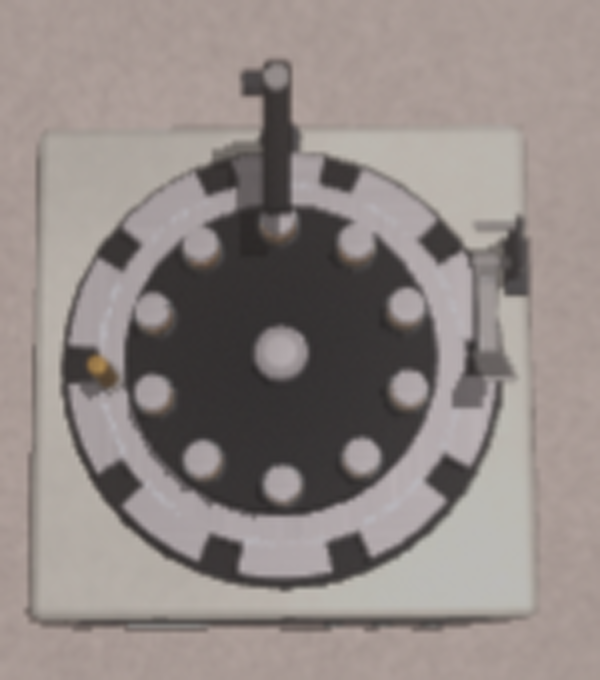

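View pics/s0c.png

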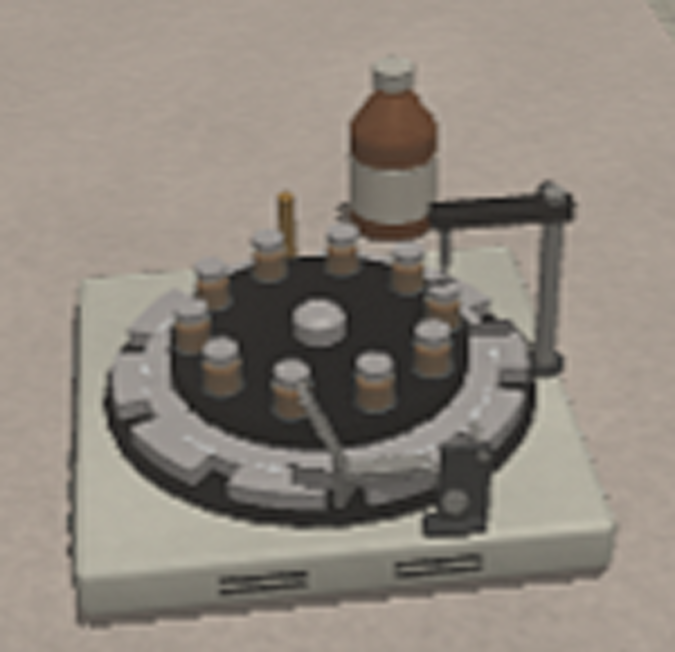

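```bash
cat > fit.py <<'E'
from h import *
from scipy.optimize import least_squares
T=lambda u,v:((u+.5)/4-.5+190,(v+.5)/4-.5+110)
S=lambda u,v:((u+.5)/4.5-.5+175,(v+.5)/4.5-.5+120)
ob=[('top0',T(42,130),(155,155,45)),('top0',T(522,130),(155,-155,45)),('top0',T(535,610),(-155,-155,45)),('top0',T(33,610),(-155,155,45)),
('top0',T(277,75),(144,0,175)),('side0',S(80,280),(-155,155,45)),('side0',S(511,249),(155,155,45)),('side0',S(612,526),(155,-155,45)),('side0',S(79,580),(-155,-155,45)),('side0',S(552,190),(144,0,175))]
def W(q,p):
    c,s=np.cos(q[2]),np.sin(q[2]); p=np.asarray(p)/1000.
    return np.array([q[0]+c*p[0]-s*p[1],q[1]+s*p[0]+c*p[1],p[2]])
if __name__=='__main__':
    f=lambda q:np.concatenate([proj(n,W(q,p))[0]-uv for n,uv,p in ob])
    r=least_squares(f,[.6,0,0],loss='soft_l1'); print(r.x, f(r.x).reshape(-1,2).round(1).tolist())
    np.save('q.npy',r.x)
    q=r.x
    for nm,p in dict(tab=(-22,-124,134),post=(105*np.cos(np.radians(95)),105*np.sin(np.radians(95)),125),hinge=(60,-124,64),spout=(78,0,122),brk=(66,-142,101)).items():
        a=proj('top0',W(q,p))[0];b=proj('side0',W(q,p))[0]
        print(nm,W(q,p).round(4),((a-[190,110]+.5)*4-.5).round(),((b-[175,120]+.5)*4.5-.5).round())
    print(ctrl.get_obs()['joint_pos'])
E
python3 fit.py
```

```text
[0.55401211 0.06728841 0.00075554] [[-1.0, -1.2], [1.1, -2.7], [1.9, 1.4], [-0.8, 2.3], [0.2, -0.2], [-1.0, -0.9], [0.1, -1.5], [2.2, -0.2], [-1.7, -0.6], [0.6, 0.6]]
tab [ 0.5321 -0.0567  0.134 ] [501. 377.] [302. 393.]
post [0.5448 0.1719 0.125 ] [ 98. 361.] [286. 197.]
hinge [ 0.6141 -0.0567  0.064 ] [485. 260.] [448. 480.]
spout [0.632  0.0673 0.122 ] [280. 211.] [444. 276.]
brk [ 0.6201 -0.0747  0.101 ] [521. 237.] [466. 447.]
[-1.36018534  0.33372744  0.03986867  1.46607519 -0.01341093  1.3433146
 -0.05848887]
```

```bash
python3 - <<'E'
from h import *
o=ctrl.get_obs(); w,x,y,z=o['ee_rot']
print(R.from_quat([x,y,z,w]).as_matrix().round(3)); print(o['contact_force'])
E
```

```text
[[-0.    -0.952  0.305]
 [-0.001  0.305  0.952]
 [-1.    -0.    -0.001]]
[0.53342136 0.44499664 0.16762025]
```

View pics/wrist0.png

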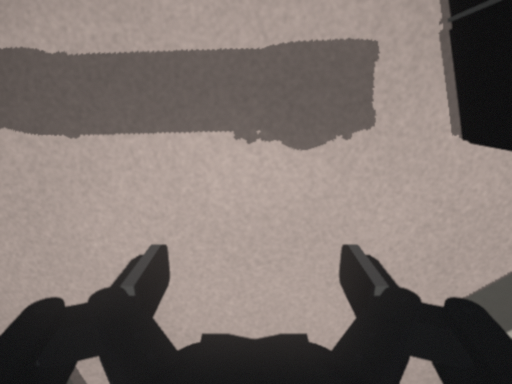

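```bash
cat >> h.py <<'E'
q=None
OX,OY=0.5540,0.0673
def obs():
    o=ctrl.get_obs(); w,x,y,z=o['ee_rot']; return o,np.array(o['ee_pos']),R.from_quat([x,y,z,w])
def Rt(tilt,head=0):
    # tool x=(sin t,0,-cos t), tool z=+y; head rotates about world z
    t=np.radians(tilt); x=np.array([np.sin(t),0,-np.cos(t)]); z=np.array([0,1,0.]); 
    return R.from_euler('z',head,degrees=True)*R.from_matrix(np.c_[x,np.cross(z,x),z])
def row(pos,rot,rel=None):
    o,p,r=obs(); d=r.inv().apply(np.array(pos)-p)/.04; v=np.degrees((r.inv()*rot).as_rotvec())/6
    return np.r_[d,v].round(2).tolist()
def tiprow(tt,rot,tip=.011):  # tt mm of fingertip centre
    P=np.array([OX+tt[0]/1000,OY+tt[1]/1000,tt[2]/1000]); return row(P-tip*rot.as_matrix()[:,0],rot)
def st():
    o,p,r=obs(); M=r.as_matrix(); tip=p+.011*M[:,0]
    print('t',round(o['clock'],2),'tcp',p.round(4),'tip_tt',((tip-[OX,OY,0])*1000).round(1),'toolx',M[:,0].round(3),'z',M[:,2].round(3),'F',np.round(o['contact_force'],2),'gw',round(o['grip_width'],4)); print('q',np.round(o['joint_pos'],3))
E
python3 - <<'E'
from h import *
print(row([.42,.28,.30],Rt(0)))
E
```

```text
[-1.45, -7.87, -6.38, -2.96, -0.01, -0.0]
```

>>> drive_tool(
  increments=[
    [-1.45,-2,-1.6,-0.75,0,0,255],
    [-1.45,-4,-3.2,-1.5,0,0,255],
    [-1.45,-6,-4.8,-2.2,0,0,255],
    [-1.45,-7.87,-6.38,-2.96,0,0,255],
    [-1.45,-7.87,-6.38,-2.96,0,0,255],
    [-1.45,-7.87,-6.38,-2.96,0,0,255],
    [-1.45,-7.87,-6.38,-2.96,0,0,255],
    [-1.45,-7.87,-6.38,-2.96,0,0,255],
    [-1.45,-7.87,-6.38,-2.96,0,0,255],
    [-1.45,-7.87,-6.38,-2.96,0,0,255],
    [-1.45,-7.87,-6.38,-2.96,0,0,255],
    [-1.45,-7.87,-6.38,-2.96,0,0,255],
    [-1.45,-7.87,-6.38,-2.96,0,0,255],
    [-1.45,-7.87,-6.38,-2.96,0,0,255],
    [-1.45,-7.87,-6.38,-2.96,0,0,255],
  ],
)

```text
clock: 1.4
ee_pos: [0.4192, 0.2811, 0.2996]
ee_rot: [-0.499, 0.501, -0.5, -0.5]
contact_force: [-0.5, -0.1, 0.5]
grip_width: 0.0005
```

```bash
python3 - <<'E'
from h import *
st()
# pre-contact high: tip at tt (-70,-124,190), tilt 25
print(tiprow([-60,-124,190],Rt(25)))
print(tiprow([-60,-40,200],Rt(12)))
E
```

```text
t 1.4 tcp [0.4192 0.2811 0.2996] tip_tt [-134.8  213.7  288.6] toolx [-0.001 -0.002 -1.   ] z [-0.003  1.    -0.002] F [-0.48 -0.13  0.5 ] gw 0.0005
q [-0.943  0.003  0.266  1.733 -0.     1.408  0.896]
[2.5, -1.73, -8.44, 0.03, -0.01, -4.17]
[2.23, -1.8, -6.35, 0.03, -0.01, -2.01]
```

>>> drive_tool(
  increments=[
    [0.4,-0.3,-1.4,0,0,-0.7,255],
    [0.8,-0.6,-2.8,0,0,-1.4,255],
    [1.2,-0.9,-4.2,0,0,-2.1,255],
    [1.6,-1.2,-5.6,0,0,-2.8,255],
    [2.0,-1.5,-7.0,0,0,-3.5,255],
    [2.5,-1.73,-8.44,0.03,0,-4.17,255],
    [2.5,-1.73,-8.44,0.03,0,-4.17,255],
    [2.5,-1.73,-8.44,0.03,0,-4.17,255],
    [2.5,-1.73,-8.44,0.03,0,-4.17,255],
    [2.5,-1.73,-8.44,0.03,0,-4.17,255],
    [2.5,-1.73,-8.44,0.03,0,-4.17,255],
    [2.5,-1.73,-8.44,0.03,0,-4.17,255],
    [2.5,-1.73,-8.44,0.03,0,-4.17,255],
  ],
)

```text
clock: 2.48
ee_pos: [0.4895, -0.0548, 0.2005]
ee_rot: [-0.596, 0.597, -0.379, -0.38]
contact_force: [0.9, 0.1, 0.1]
grip_width: 0.0001
```

```bash
python3 - <<'E'
from h import *
st()
cap('side','side1');cap('wrist','wrist1');cap('top','top1');crop('side1',150,60,330,270,3.5,'s1c')
E
```

```text
t 2.48 tcp [ 0.4895 -0.0548  0.2005] tip_tt [ -59.9 -122.1  190.5] toolx [ 0.423 -0.    -0.906] z [-0.002  1.    -0.001] F [0.91 0.1  0.05] gw 0.0001
q [-0.61  -0.352  0.534  2.251  0.293  0.775  1.342]
```

View pics/s1c.png

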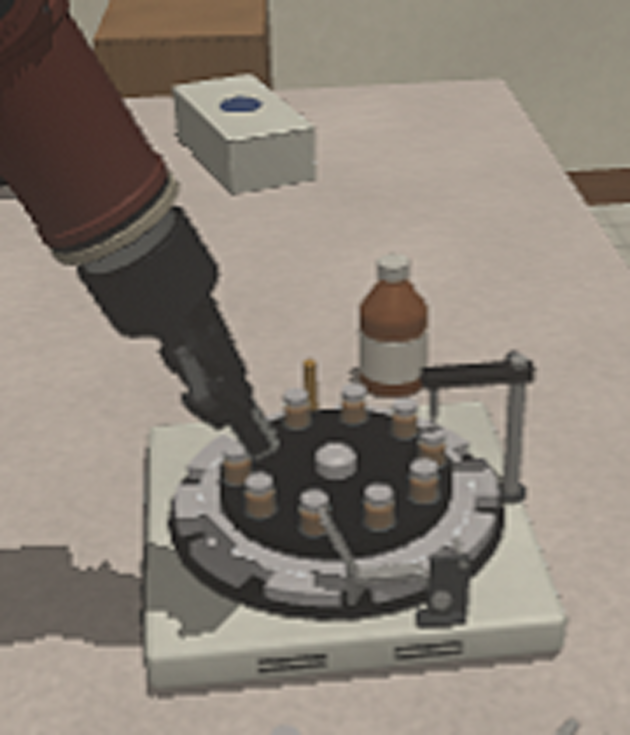

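View pics/wrist1.png

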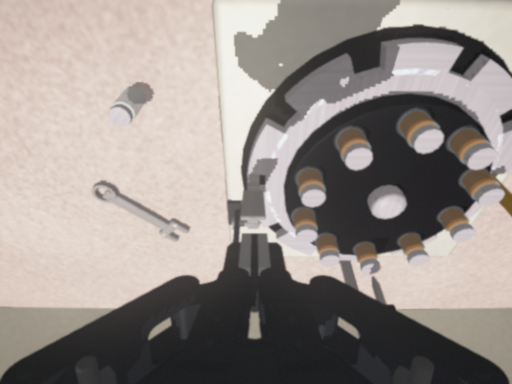

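```bash
python3 - <<'E'
from h import *
print(proj('side1',np.array([OX-.0599,OY-.1221,.1905])),proj('side1',np.array([OX-.0599,OY-.1221,.1905])-np.array([.42,0,-.906])*.03))
print('obs', 150+265/3.5,60+450/3.5)
print(tiprow([-46,-124,112],Rt(25)))
E
```

```text
[[224.78659013 188.60402278]] [[218.70110787 179.24712016]]
obs 225.71428571428572 188.57142857142858
[1.92, 0.51, -0.03, 0.02, -0.0, -0.0]
```

>>> drive_tool(
  increments=[
    [0.5,0.3,-0.03,0.02,0,0,255],
    [1.0,0.5,-0.03,0.02,0,0,255],
    [1.5,0.51,-0.03,0.02,0,0,255],
    [1.92,0.51,-0.03,0.02,0,0,255],
    [1.92,0.51,-0.03,0.02,0,0,255],
    [1.92,0.51,-0.03,0.02,0,0,255],
    [1.92,0.51,-0.03,0.02,0,0,255],
  ],
)

```text
clock: 3.22
ee_pos: [0.5035, -0.0563, 0.1229]
ee_rot: [-0.596, 0.597, -0.38, -0.38]
contact_force: [-0.6, 0.4, -0.2]
grip_width: -0.0001
```

```bash
python3 - <<'E'
from h import *
st()
cap('side','side2');cap('wrist','wrist2');crop('side2',190,140,310,250,5,'s2c')
print(tiprow([-46,-124,112],Rt(25)))
E
```

```text
t 3.22 tcp [ 0.5035 -0.0563  0.1229] tip_tt [ -45.8 -123.6  113. ] toolx [ 0.423 -0.    -0.906] z [-0.  1. -0.] F [-0.65  0.41 -0.24] gw -0.0001
q [-0.661 -0.198  0.651  2.324  0.226  0.547  1.411]
[0.03, 0.02, -0.01, -0.0, 0.0, 0.01]
```

View pics/s2c.png

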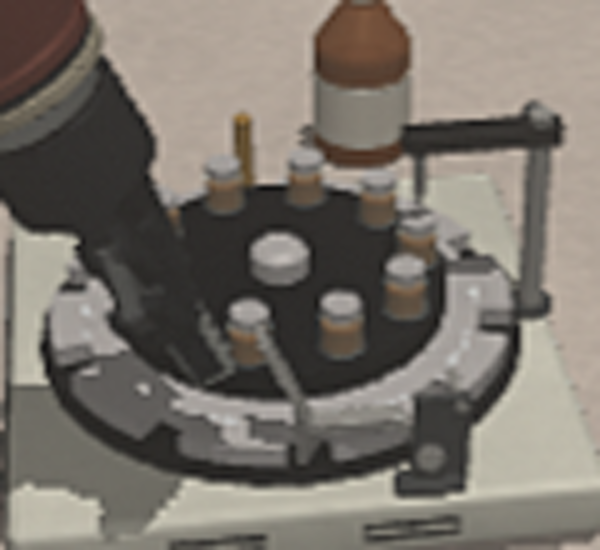

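View pics/wrist2.png

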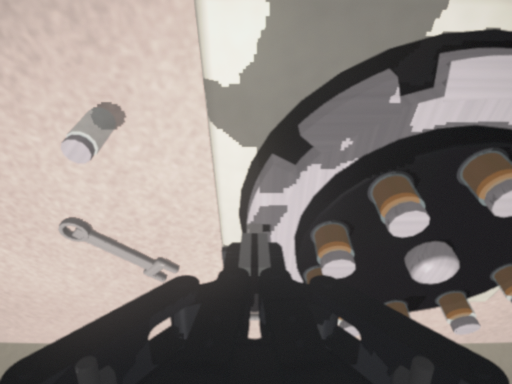

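```bash
cat >> h.py <<'E'
def tipA(a,d=12,th=2):
    e=np.array([-22,134.]); P=e+d*np.array([np.sin(np.radians(23)),-np.cos(np.radians(23))])-th*np.array([.92,.39])-[60,64]
    rr=np.hypot(*P); an=np.arctan2(P[1],P[0])-a
    C=np.array([60,64])+rr*np.array([np.cos(an),np.sin(an)])
    return [C[0]-10,-124,C[1]-4.7]
E
python3 - <<'E'
from h import *
t=np.array([-46,-124,112]);s=np.array(tipA(0)); print(s)
for f in (.4,.8): print(tiprow(t+(s-t)*f,Rt(25)))
for a in np.arange(0,.66,.05): print(round(a,2),np.round(tipA(a),0),tiprow(tipA(a),Rt(25)))
E
```

```text
[ -29.15122646 -124.          117.47394176]
[0.05, -0.15, -0.01, -0.0, 0.0, 0.01]
[0.07, -0.33, -0.01, -0.0, 0.0, 0.01]
0.0 [ -29. -124.  117.] [0.08, -0.42, -0.01, -0.0, 0.0, 0.01]
0.05 [ -26. -124.  121.] [0.03, -0.52, -0.01, -0.0, 0.0, 0.01]
0.1 [ -23. -124.  125.] [-0.03, -0.64, -0.01, -0.0, 0.0, 0.01]
0.15 [ -20. -124.  129.] [-0.07, -0.75, -0.01, -0.0, 0.0, 0.01]
0.2 [ -16. -124.  132.] [-0.11, -0.87, -0.01, -0.0, 0.0, 0.01]
0.25 [ -12. -124.  135.] [-0.14, -0.99, -0.01, -0.0, 0.0, 0.01]
0.3 [  -8. -124.  138.] [-0.17, -1.11, -0.01, -0.0, 0.0, 0.01]
0.35 [  -4. -124.  141.] [-0.19, -1.23, -0.01, -0.0, 0.0, 0.01]
0.4 [  -0. -124.  144.] [-0.21, -1.35, -0.01, -0.0, 0.0, 0.01]
0.45 [   4. -124.  146.] [-0.22, -1.47, -0.01, -0.0, 0.0, 0.01]
0.5 [   8. -124.  148.] [-0.22, -1.59, -0.01, -0.0, 0.0, 0.01]
0.55 [  13. -124.  150.] [-0.22, -1.72, -0.01, -0.0, 0.0, 0.01]
0.6 [  18. -124.  152.] [-0.21, -1.84, -0.01, -0.0, 0.0, 0.01]
0.65 [  22. -124.  154.] [-0.19, -1.96, -0.01, -0.0, 0.0, 0.01]
```

>>> drive_tool(
  increments=[
    [0.05,-0.15,-0.01,0,0,0,255],
    [0.07,-0.33,-0.01,0,0,0,255],
    [0.08,-0.42,-0.01,0,0,0,255],
    [0.03,-0.52,-0.01,0,0,0,255],
    [-0.03,-0.64,-0.01,0,0,0,255],
    [-0.07,-0.75,-0.01,0,0,0,255],
    [-0.11,-0.87,-0.01,0,0,0,255],
    [-0.14,-0.99,-0.01,0,0,0,255],
    [-0.17,-1.11,-0.01,0,0,0,255],
    [-0.17,-1.11,-0.01,0,0,0,255],
    [-0.17,-1.11,-0.01,0,0,0,255],
  ],
)

```text
clock: 4.23
ee_pos: [0.5413, -0.0568, 0.1485]
ee_rot: [0.597, -0.597, 0.379, 0.38]
contact_force: [0.0, -0.0, 0.3]
grip_width: -0.0001
```

```bash
python3 - <<'E'
from h import *
st()
cap('side','side3');crop('side3',190,140,310,250,5,'s3c')
for a in np.arange(.3,1.43,.07): print(round(a,2),np.round(tipA(a),0),tiprow(tipA(a),Rt(25)))
E
```

```text
t 4.23 tcp [ 0.5413 -0.0568  0.1485] tip_tt [  -8.  -124.1  138.5] toolx [ 0.424  0.    -0.906] z [-0.  1.  0.] F [ 0.04 -0.03  0.28] gw -0.0001
q [-0.697 -0.141  0.697  2.225  0.151  0.591  1.479]
0.3 [  -8. -124.  138.] [-0.0, 0.0, 0.0, -0.0, 0.0, 0.01]
0.37 [  -3. -124.  142.] [-0.03, -0.17, 0.0, -0.0, 0.0, 0.01]
0.44 [   3. -124.  146.] [-0.05, -0.34, 0.0, -0.0, 0.0, 0.01]
0.51 [   9. -124.  149.] [-0.05, -0.51, 0.0, -0.0, 0.0, 0.01]
0.58 [  16. -124.  151.] [-0.04, -0.68, 0.0, -0.0, 0.0, 0.01]
0.65 [  22. -124.  154.] [-0.02, -0.85, 0.0, -0.0, 0.0, 0.01]
0.72 [  29. -124.  155.] [0.01, -1.02, 0.0, -0.0, 0.0, 0.01]
0.79 [  36. -124.  156.] [0.05, -1.19, 0.0, -0.0, 0.0, 0.01]
0.86 [  42. -124.  157.] [0.11, -1.35, 0.0, -0.0, 0.0, 0.01]
0.93 [  49. -124.  158.] [0.17, -1.51, 0.0, -0.0, 0.0, 0.01]
1.0 [  56. -124.  157.] [0.25, -1.66, 0.0, -0.0, 0.0, 0.01]
1.07 [  63. -124.  157.] [0.34, -1.81, 0.0, -0.0, 0.0, 0.01]
1.14 [  70. -124.  156.] [0.44, -1.95, 0.0, -0.0, 0.0, 0.01]
1.21 [  76. -124.  154.] [0.54, -2.09, 0.0, -0.0, 0.0, 0.01]
1.28 [  83. -124.  152.] [0.66, -2.21, 0.0, -0.0, 0.0, 0.01]
1.35 [  89. -124.  149.] [0.79, -2.33, 0.0, -0.0, 0.0, 0.01]
1.42 [  96. -124.  146.] [0.92, -2.44, 0.0, -0.0, 0.0, 0.01]
```

View pics/s3c.png

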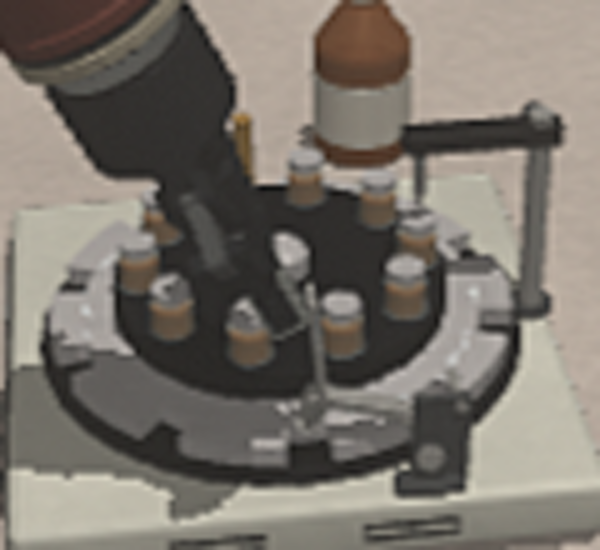

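```bash
cat >> h.py <<'E'
def edge(a,dy=0):
    an=np.arctan2(70,-82)-a; return np.array([OX+(60+107.8*np.cos(an))/1000,OY+(-124+dy)/1000,(64+107.8*np.sin(an))/1000])
E
python3 - <<'E'
from h import *
for a in (.2,.25,.3,.35,.4): print(a,[((proj('side3',edge(a,dy))[0]-[190,140]+.5)*5).round().tolist() for dy in(-10,10)])
print(((proj('side3',np.array([OX+.002,OY-.124-.0145,.1432]))-[190,140]+.5)*5))
E
```

```text
0.2 [[294.0, 322.0], [289.0, 298.0]]
0.25 [[303.0, 316.0], [298.0, 292.0]]
0.3 [[312.0, 310.0], [307.0, 287.0]]
0.35 [[322.0, 305.0], [316.0, 281.0]]
0.4 [[331.0, 300.0], [326.0, 276.0]]
[[312.74081901 335.96385232]]
```

```bash
python3 - <<'E'
from h import *
crop('side3',235,185,275,230,13,'s3d')
E
```

```text
(no output)
```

View pics/s3d.png

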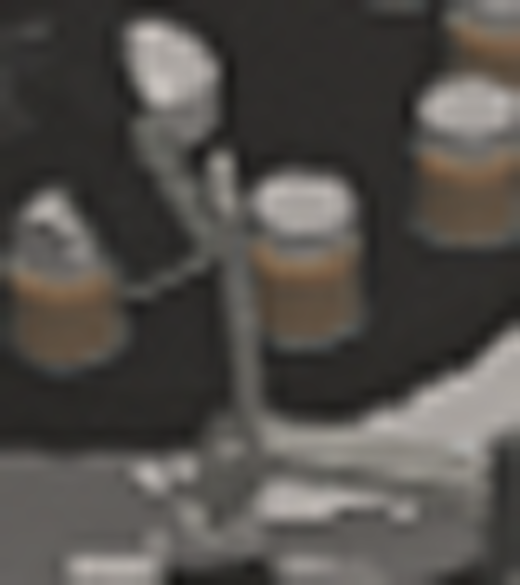

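>>> drive_tool(
  increments=[
    [-0.03,-0.17,0,0,0,0,255],
    [-0.05,-0.34,0,0,0,0,255],
    [-0.05,-0.51,0,0,0,0,255],
    [-0.04,-0.68,0,0,0,0,255],
    [-0.02,-0.85,0,0,0,0,255],
    [0.01,-1.02,0,0,0,0,255],
    [0.05,-1.19,0,0,0,0,255],
    [0.11,-1.35,0,0,0,0,255],
    [0.17,-1.51,0,0,0,0,255],
    [0.25,-1.66,0,0,0,0,255],
    [0.34,-1.81,0,0,0,0,255],
    [0.44,-1.95,0,0,0,0,255],
    [0.54,-2.09,0,0,0,0,255],
    [0.66,-2.21,0,0,0,0,255],
    [0.79,-2.33,0,0,0,0,255],
    [0.92,-2.44,0,0,0,0,255],
    [0.92,-2.44,0,0,0,0,255],
  ],
)

```text
clock: 5.7
ee_pos: [0.646, -0.0566, 0.1556]
ee_rot: [-0.596, 0.597, -0.38, -0.38]
contact_force: [-0.3, -0.4, -0.2]
grip_width: -0.0001
```

```bash
python3 - <<'E'
from h import *
st()
cap('side','side4');crop('side4',190,110,330,250,5,'s4c')
for a in (1.2,1.3,1.4,1.5): print(a,[((proj('side4',edge(a,dy))[0]-[190,110]+.5)*5).round().tolist() for dy in(-10,10)])
E
```

```text
t 5.7 tcp [ 0.646  -0.0566  0.1556] tip_tt [  96.6 -123.9  145.7] toolx [ 0.423 -0.001 -0.906] z [-0.001  1.    -0.001] F [-0.31 -0.37 -0.25] gw -0.0001
q [-0.675  0.151  0.764  1.999 -0.228  0.606  1.791]
1.2 [[504.0, 426.0], [496.0, 403.0]]
1.3 [[524.0, 431.0], [515.0, 408.0]]
1.4 [[543.0, 438.0], [534.0, 415.0]]
1.5 [[560.0, 447.0], [551.0, 424.0]]
```

View pics/s4c.png

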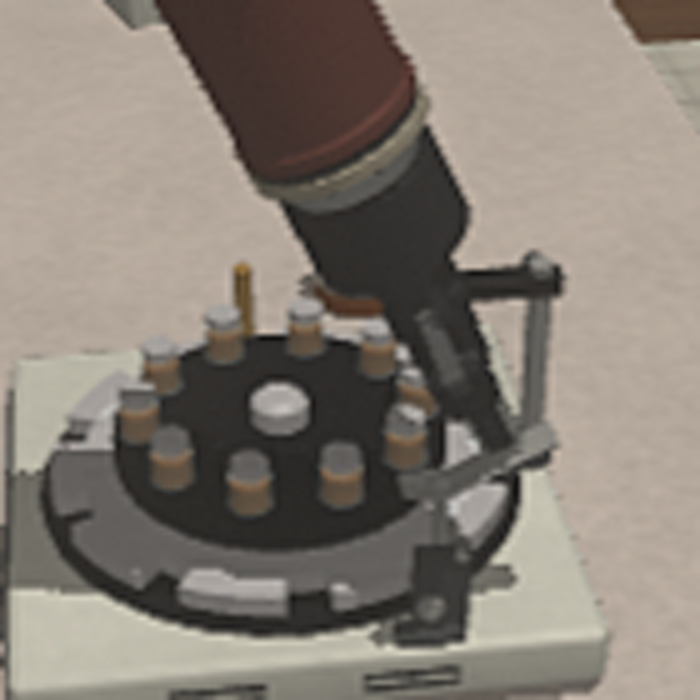

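```bash
cat >> h.py <<'E'
def tipP(phi,z=104,rad=111,gap=0):
    p=np.radians(phi); r=np.array([np.cos(p),np.sin(p)]); t=np.array([-np.sin(p),np.cos(p)])
    c=rad*r-(17+gap)*t; return [c[0],c[1],z]
E
python3 - <<'E'
from h import *
print(tiprow(np.array([96.6,-124,145.7])+np.array([-.423,0,.906])*50,Rt(25)))
print(tiprow([55,-60,235],Rt(10,0)))
a=tipP(95,gap=20);a[2]=220;print(a,tiprow(a,Rt(0,5)))
E
```

```text
[-1.24, -0.01, 0.0, 0.01, -0.01, 0.0]
[-2.45, -0.09, 1.6, 0.0, -0.01, 2.5]
[np.float64(27.184916384404524), np.float64(113.80237396984711), 220] [-2.39, 0.66, 5.95, -0.82, -0.19, 4.17]
```

>>> drive_tool(
  increments=[
    [-0.4,0,0,0,0,0,255],
    [-0.8,0,0,0,0,0,255],
    [-1.24,0,0,0,0,0,255],
    [-1.8,0,0.4,0,0,0.8,255],
    [-2.2,0,1.0,0,0,1.6,255],
    [-2.45,-0.1,1.6,0,0,2.5,255],
    [-2.45,0.1,2.5,-0.2,0,3.0,255],
    [-2.45,0.3,3.4,-0.4,-0.1,3.5,255],
    [-2.4,0.5,4.3,-0.6,-0.15,4.0,255],
    [-2.4,0.6,5.2,-0.8,-0.2,4.17,255],
    [-2.39,0.66,5.95,-0.82,-0.19,4.17,255],
    [-2.39,0.66,5.95,-0.82,-0.19,4.17,255],
    [-2.39,0.66,5.95,-0.82,-0.19,4.17,255],
    [-2.39,0.66,5.95,-0.82,-0.19,4.17,255],
  ],
)

```text
clock: 6.92
ee_pos: [0.581, 0.1804, 0.2311]
ee_rot: [-0.478, 0.522, -0.478, -0.521]
contact_force: [0.5, -0.0, -0.1]
grip_width: -0.0002
```

```bash
python3 - <<'E'
from h import *
st()
cap('side','side5');cap('top','top5');crop('side5',190,110,330,250,5,'s5c');crop('top5',190,110,340,280,4,'t5c')
print(tiprow(tipP(95,gap=20),Rt(0,5)))
E
```

```text
t 6.92 tcp [0.581  0.1804 0.2311] tip_tt [ 27.  113.1 220.1] toolx [ 0.    -0.001 -1.   ] z [-0.087  0.996 -0.001] F [ 0.55 -0.01 -0.14] gw -0.0002
q [-0.904  0.289  0.652  1.614 -0.18   1.3    1.434]
[2.91, -0.0, 0.04, -0.02, -0.0, 0.0]
```

View pics/s5c.png

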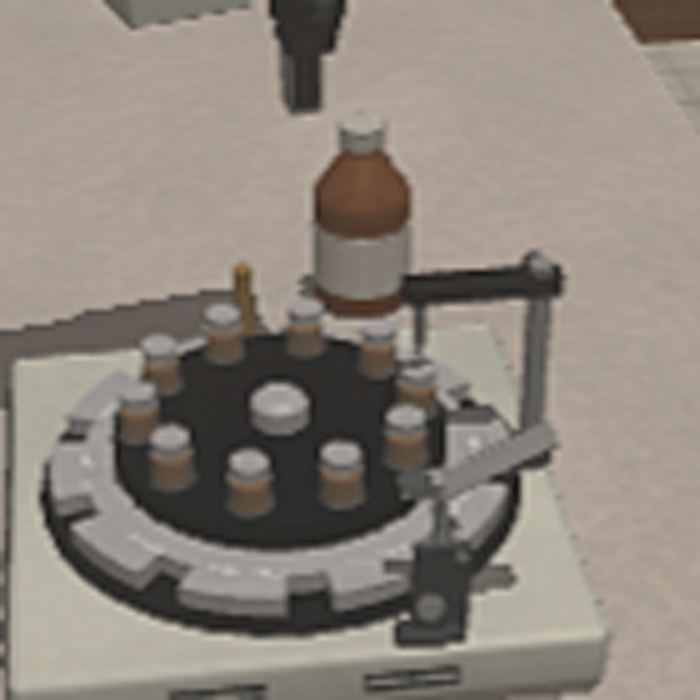

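View pics/t5c.png

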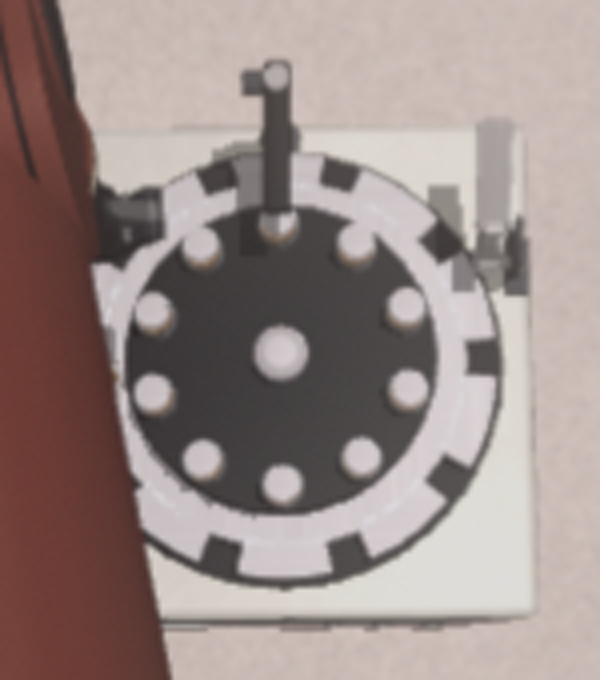

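>>> drive_tool(
  increments=[
    [0.8,0,0.04,0,0,0,255],
    [1.6,0,0.04,0,0,0,255],
    [2.3,0,0.04,0,0,0,255],
    [2.91,0,0.04,0,0,0,255],
    [2.91,0,0.04,0,0,0,255],
    [2.91,0,0.04,0,0,0,255],
  ],
)

```text
clock: 7.52
ee_pos: [0.5809, 0.1797, 0.1148]
ee_rot: [-0.478, 0.521, -0.479, -0.52]
contact_force: [0.3, -0.3, 0.5]
grip_width: -0.0
```

```bash
python3 - <<'E'
from h import *
st()
cap('side','side6');crop('side6',190,110,330,250,5,'s6c')
for i,u in enumerate([(153,311),(202,243),(356,243),(407,305),(408,387),(361,456),(282,484),(203,458),(153,392)]):
    p=atz('top0',[(u[0]+.5)/4-.5+190,(u[1]+.5)/4-.5+110],.113)-[OX,OY,0]; a=np.degrees(np.arctan2(p[1],p[0])); print(round(a-36*round(a/36),2),round(np.hypot(p[0],p[1])*1000,1))
for ph,g in [(95,12),(95,5),(95,1),(97,0),(99,0),(101,0),(104,0),(107,0),(110,0),(113,0),(116,0),(119,0),(122,0),(124,0),(126,0),(128,0),(129,0),(130,0)]:
    print(ph,g,tiprow(tipP(ph,gap=g),Rt(0,ph-90)))
E
```

```text
t 7.52 tcp [0.5809 0.1797 0.1148] tip_tt [ 26.8 112.4 103.8] toolx [-0.001 -0.001 -1.   ] z [-0.084  0.997 -0.001] F [ 0.31 -0.35  0.47] gw -0.0
q [-0.869  0.394  0.618  1.744 -0.253  1.086  1.487]
1.87 77.7
0.77 77.1
0.16 75.0
-0.03 76.7
-0.51 76.6
-0.81 78.1
-0.19 79.5
0.76 78.7
1.22 78.7
95 12 [0.03, 0.21, 0.02, -0.03, -0.0, 0.01]
95 5 [0.03, 0.39, 0.02, -0.03, -0.0, 0.01]
95 1 [0.03, 0.49, 0.02, -0.03, -0.0, 0.01]
97 0 [0.03, 0.61, 0.04, -0.37, -0.0, 0.01]
99 0 [0.03, 0.71, 0.04, -0.7, -0.0, 0.01]
101 0 [0.03, 0.81, 0.05, -1.03, -0.0, 0.01]
104 0 [0.03, 0.95, 0.05, -1.53, -0.0, 0.01]
107 0 [0.03, 1.1, 0.05, -2.03, -0.0, 0.01]
110 0 [0.03, 1.25, 0.04, -2.53, -0.0, 0.01]
113 0 [0.03, 1.39, 0.02, -3.03, -0.0, 0.01]
116 0 [0.03, 1.54, -0.01, -3.53, -0.0, 0.01]
119 0 [0.03, 1.68, -0.05, -4.03, -0.01, 0.01]
122 0 [0.03, 1.82, -0.09, -4.53, -0.01, 0.01]
124 0 [0.03, 1.91, -0.12, -4.87, -0.01, 0.01]
126 0 [0.03, 2.0, -0.16, -5.2, -0.01, 0.01]
128 0 [0.03, 2.09, -0.2, -5.53, -0.01, 0.01]
129 0 [0.03, 2.14, -0.22, -5.7, -0.01, 0.01]
130 0 [0.03, 2.18, -0.24, -5.87, -0.01, 0.01]
```

View pics/s6c.png

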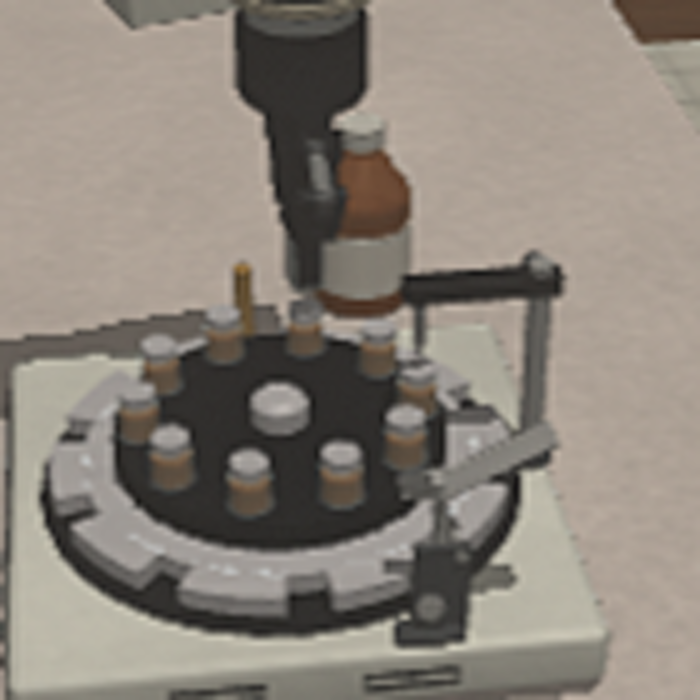

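>>> drive_tool(
  increments=[
    [0,0.21,0.02,0,0,0,255],
    [0,0.39,0.02,0,0,0,255],
    [0,0.49,0.02,0,0,0,255],
    [0.02,0.61,0.04,-0.37,0,0,255],
    [0.02,0.71,0.04,-0.7,0,0,255],
    [0.02,0.81,0.05,-1.03,0,0,255],
    [0.02,0.95,0.05,-1.53,0,0,255],
    [0.02,1.1,0.05,-2.03,0,0,255],
    [0.02,1.25,0.04,-2.53,0,0,255],
    [0.02,1.39,0.02,-3.03,0,0,255],
    [0.02,1.54,-0.01,-3.53,0,0,255],
    [0.02,1.68,-0.05,-4.03,0,0,255],
    [0.02,1.82,-0.09,-4.53,0,0,255],
    [0.02,1.91,-0.12,-4.87,0,0,255],
    [0.02,2.0,-0.16,-5.2,0,0,255],
    [0.02,2.09,-0.2,-5.53,0,0,255],
    [0.02,2.14,-0.22,-5.7,0,0,255],
    [0.02,2.18,-0.24,-5.87,0,0,255],
    [0.02,2.18,-0.24,-5.87,0,0,255],
  ],
)

```text
clock: 9.15
ee_pos: [0.4957, 0.1634, 0.1159]
ee_rot: [-0.299, 0.642, -0.298, -0.64]
contact_force: [0.9, 0.3, 0.9]
grip_width: 0.0001
```

```bash
python3 - <<'E'
from h import *
st()
cap('side','side7');cap('top','top7');crop('side7',190,110,330,250,5,'s7c');crop('top7',190,110,340,280,4,'t7c')
E
```

```text
t 9.15 tcp [0.4957 0.1634 0.1159] tip_tt [-58.3  96.1 104.9] toolx [ 0.002  0.001 -1.   ] z [-0.644  0.765 -0.001] F [0.9  0.34 0.93] gw 0.0001
q [-0.885  0.192  0.535  1.95  -0.113  1.027  1.971]
```

View pics/s7c.png

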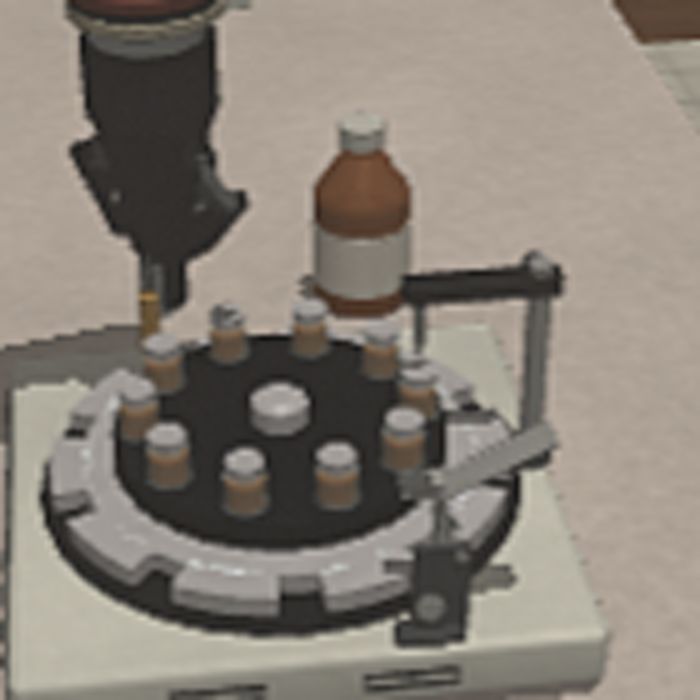

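View pics/t7c.png

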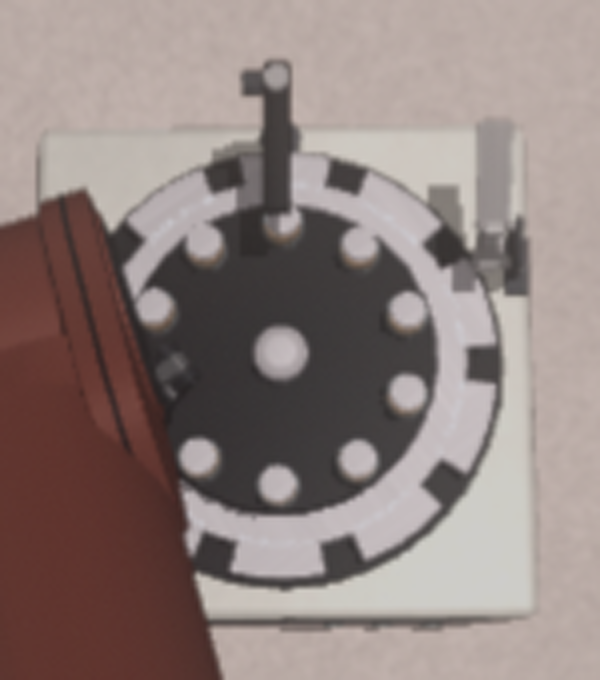

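```bash
python3 - <<'E'
from h import *
print(tiprow(tipP(131.3),Rt(0,41)))
E
```

```text
[0.01, 0.06, 0.01, -0.17, -0.01, 0.01]
```

>>> drive_tool(
  increments=[
    [0,0.03,0,-0.1,0,0,255],
    [0,0.06,0,-0.17,0,0,255],
    [0,0.06,0,-0.17,0,0,255],
    [0,0.06,0,-0.17,0,0,255],
  ],
)

```text
clock: 9.58
ee_pos: [0.4938, 0.1616, 0.1154]
ee_rot: [-0.293, 0.644, -0.293, -0.643]
contact_force: [0.4, -0.4, 0.2]
grip_width: 0.0
```

```bash
cat > rot.py <<'E'
import sys
from h import *
# tray rotation (mod 36) of picture vs top0: rectify the disc-plane annulus sector (angles -150..20 deg) into polar, phase correlate
def polar(f,z,rads,angs):
    im=cv2.cvtColor(cv2.imread('pics/'+f+'.png'),cv2.COLOR_BGR2GRAY)
    A,Rr=np.meshgrid(np.radians(angs),rads)
    P=np.stack([OX+Rr*np.cos(A),OY+Rr*np.sin(A),0*A+z],-1).reshape(-1,3)
    uv=proj(f,P).astype(np.float32).reshape(*A.shape,2)
    return cv2.remap(im,uv[...,0],uv[...,1],cv2.INTER_LINEAR).astype(np.float32)
st_=.1
def prof(f): 
    return polar(f,.065,np.arange(.114,.128,.001),np.arange(-190,30,st_)).mean(0)
for f in sys.argv[1:]:
    p=prof(f); angs=np.arange(-190,30,st_)
    res=[]
    for k in range(-5,1):
        c=-18+36*k   # nominal notch centres at 90+36m -> ...-90,-126,-162,-54,-18
        c=-90+36*(k+2)
        m=abs(angs-c)<12
        if m.sum()<200: continue
        s=p[m];a=angs[m]
        if s.max()-s.min()<40: continue
        b=s<(s.max()+s.min())/2
        res.append((c,round(float(a[b].mean()-c),2),int(b.sum())))
    print(f,res)
E
python3 - <<'E'
from h import *
st(); cap('top','top8'); cap('side','side8');crop('side8',190,110,330,250,5,'s8c');crop('top8',190,110,340,280,4,'t8c')
E
python3 rot.py top0 top5 top7 top8
```

```text
t 9.58 tcp [0.4938 0.1616 0.1154] tip_tt [-60.2  94.3 104.4] toolx [ 0.001 -0.    -1.   ] z [-0.656  0.755 -0.001] F [ 0.44 -0.41  0.23] gw 0.0
q [-0.883  0.188  0.534  1.955 -0.11   1.026  1.987]
top0 [(-162, -0.1, 107), (-126, -0.2, 105), (-90, -1.8, 81), (-54, 0.4, 107), (-18, 0.9, 109)]
top5 [(-162, -0.1, 105), (-126, -0.2, 105), (-90, 0.05, 106), (-54, -0.78, 119), (-18, 0.9, 107)]
top7 [(-162, -2.05, 106), (-126, -2.1, 105), (-90, -1.85, 106), (-54, -2.99, 131), (-18, -1.05, 108)]
top8 [(-162, -0.65, 106), (-126, -0.7, 105), (-90, -0.45, 104), (-54, -1.7, 125), (-18, 0.35, 108)]
```

View pics/s8c.png

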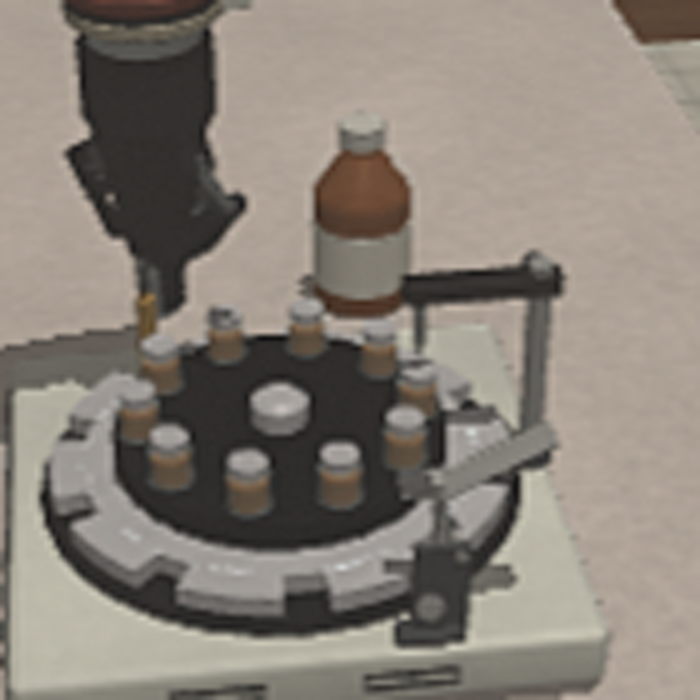

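```bash
python3 - <<'E'
from h import *
o,p,r=obs();M=r.as_matrix()
tip=(p+.011*M[:,0]-[OX,OY,0])*1000
a=tip-25*M[:,1]; print('back',tip,a,tiprow(a,r))
b=a.copy();b[2]=235;print('up',tiprow(b,r))
print(tiprow([60,-20,240],Rt(0,15)))
print(tiprow([160,-124,235],Rt(0,0)))
E
```

```text
back [-60.10817748  94.21481551 104.4501988 ] [-41.23732048 110.61269412 104.46845322] [-0.0, -0.62, 0.0, 0.0, 0.0, 0.0]
up [-3.26, -0.63, -0.0, 0.0, 0.0, 0.0]
[-3.38, -0.4, -4.13, 4.33, -0.01, 0.01]
[-3.25, -0.58, -7.73, 6.83, -0.01, 0.01]
```

>>> drive_tool(
  increments=[
    [0,-0.2,0,0,0,0,255],
    [0,-0.62,0,0,0,0,255],
    [-0.9,-0.63,0,0,0,0,255],
    [-1.9,-0.63,0,0,0,0,255],
    [-2.7,-0.63,0,0,0,0,255],
    [-3.3,-0.6,-0.6,0.6,0,0,255],
    [-3.4,-0.5,-1.5,1.5,0,0,255],
    [-3.4,-0.45,-2.4,2.4,0,0,255],
    [-3.4,-0.4,-3.3,3.4,0,0,255],
    [-3.4,-0.4,-4.2,4.3,0,0,255],
    [-3.3,-0.45,-5.1,5.1,0,0,255],
    [-3.3,-0.5,-6.0,5.7,0,0,255],
    [-3.3,-0.55,-6.9,6.3,0,0,255],
    [-3.25,-0.58,-7.73,6.83,0,0,255],
    [-3.25,-0.58,-7.73,6.83,0,0,255],
    [-3.25,-0.58,-7.73,6.83,0,0,255],
    [-3.25,-0.58,-7.73,6.83,0,0,255],
  ],
)

```text
clock: 11.1
ee_pos: [0.7142, -0.0562, 0.2451]
ee_rot: [-0.5, 0.5, -0.5, -0.5]
contact_force: [-0.4, 0.7, 1.0]
grip_width: 0.0
```

```bash
python3 - <<'E'
from h import *
st(); cap('top','top9');cap('side','side9');crop('side9',190,80,340,250,4,'s9c');crop('top9',190,110,340,280,4,'t9c')
print(tiprow([155,-124,134],Rt(0,0)))
E
python3 rot.py top0 top9
```

```text
t 11.1 tcp [ 0.7142 -0.0562  0.2451] tip_tt [ 160.2 -123.5  234.1] toolx [ 0. -0. -1.] z [-0.001  1.    -0.   ] F [-0.43  0.71  0.98] gw 0.0
q [-0.458  0.553  0.742  1.299 -0.367  1.425  1.831]
[2.52, 0.13, -0.04, 0.02, 0.0, 0.01]
top0 [(-162, -0.1, 107), (-126, -0.2, 105), (-90, -1.8, 81), (-54, 0.4, 107), (-18, 0.9, 109)]
top9 [(-18, -3.1, 177)]
```

View pics/s9c.png

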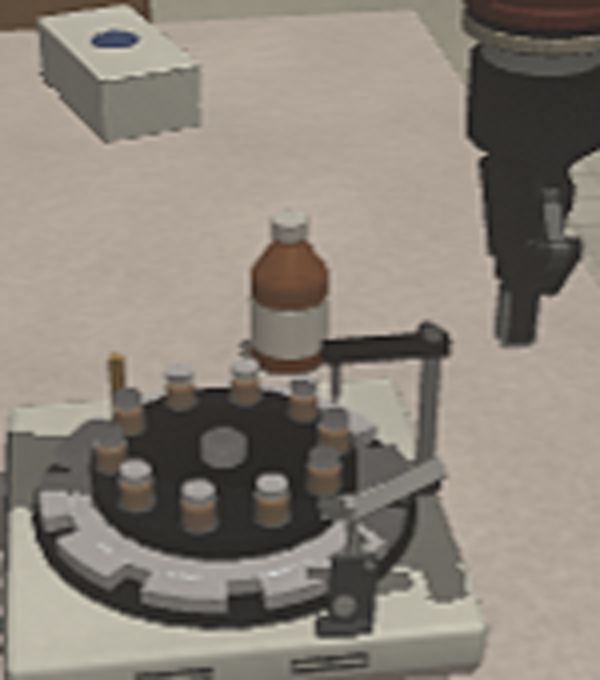

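View pics/t9c.png

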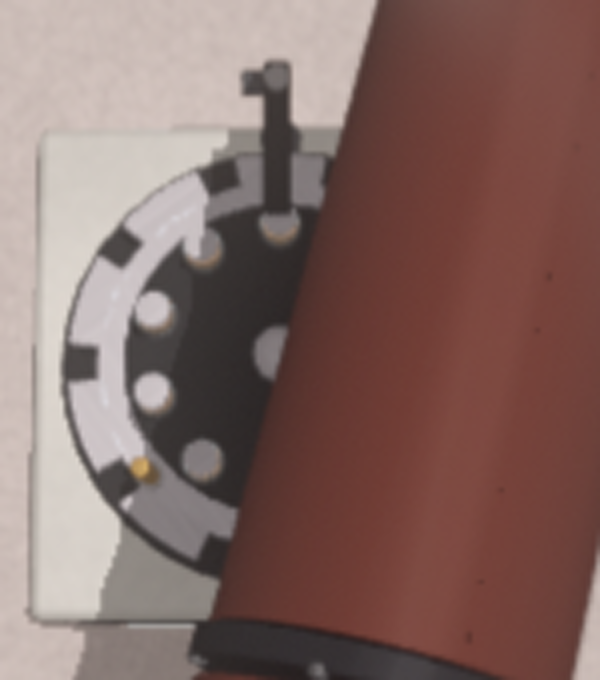

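>>> drive_tool(
  increments=[
    [0.8,0.05,-0.04,0,0,0,255],
    [1.6,0.1,-0.04,0,0,0,255],
    [2.2,0.13,-0.04,0,0,0,255],
    [2.52,0.13,-0.04,0,0,0,255],
    [2.52,0.13,-0.04,0,0,0,255],
    [2.52,0.13,-0.04,0,0,0,255],
  ],
)

```text
clock: 11.7
ee_pos: [0.7091, -0.0557, 0.1459]
ee_rot: [-0.5, 0.501, -0.498, -0.501]
contact_force: [-0.7, 0.4, 0.5]
grip_width: 0.0002
```

```bash
cat >> h.py <<'E'
def tipB(a,dep=17,gap=0):
    e=(edge(a)-[OX,OY,0])*1000; return [e[0]+12+gap,-124,e[2]-dep]
E
python3 - <<'E'
from h import *
st(); cap('side','side10');crop('side10',190,80,340,250,4,'s10c')
for a,g in [(1.5,12),(1.5,6),(1.5,2)]+[(x,0) for x in np.arange(1.48,.96,-.035)]:
    print(round(a,3),np.round(tipB(a,gap=g)),tiprow(tipB(a,gap=g),Rt(0)))
E
```

```text
t 11.7 tcp [ 0.7091 -0.0557  0.1459] tip_tt [ 155.1 -123.   134.9] toolx [ 0.002  0.001 -1.   ] z [-0.004  1.     0.001] F [-0.73  0.44  0.46] gw 0.0002
q [-0.459  0.602  0.71   1.439 -0.401  1.247  1.866]
1.5 [ 148. -124.  134.] [0.06, 0.19, -0.01, 0.03, 0.01, 0.03]
1.5 [ 142. -124.  134.] [0.05, 0.34, -0.01, 0.03, 0.01, 0.03]
1.5 [ 138. -124.  134.] [0.05, 0.44, -0.01, 0.03, 0.01, 0.03]
1.48 [ 134. -124.  135.] [0.02, 0.54, -0.01, 0.03, 0.01, 0.03]
1.445 [ 131. -124.  137.] [-0.03, 0.61, -0.01, 0.03, 0.01, 0.03]
1.41 [ 128. -124.  139.] [-0.08, 0.69, -0.01, 0.03, 0.01, 0.03]
1.375 [ 125. -124.  141.] [-0.13, 0.78, -0.01, 0.03, 0.01, 0.03]
1.34 [ 121. -124.  143.] [-0.17, 0.86, -0.01, 0.03, 0.01, 0.03]
1.305 [ 118. -124.  144.] [-0.22, 0.94, -0.01, 0.03, 0.01, 0.03]
1.27 [ 115. -124.  146.] [-0.26, 1.03, -0.01, 0.03, 0.01, 0.03]
1.235 [ 111. -124.  147.] [-0.29, 1.12, -0.01, 0.03, 0.01, 0.03]
1.2 [ 108. -124.  149.] [-0.32, 1.2, -0.01, 0.03, 0.01, 0.03]
1.165 [ 104. -124.  150.] [-0.35, 1.29, -0.01, 0.03, 0.01, 0.03]
1.13 [ 100. -124.  151.] [-0.38, 1.38, -0.01, 0.03, 0.01, 0.03]
1.095 [  97. -124.  152.] [-0.4, 1.48, -0.01, 0.03, 0.01, 0.03]
1.06 [  93. -124.  153.] [-0.42, 1.57, -0.01, 0.03, 0.01, 0.03]
1.025 [  89. -124.  153.] [-0.44, 1.66, -0.01, 0.03, 0.01, 0.03]
0.99 [  86. -124.  154.] [-0.46, 1.75, -0.01, 0.03, 0.01, 0.03]
```

View pics/s10c.png

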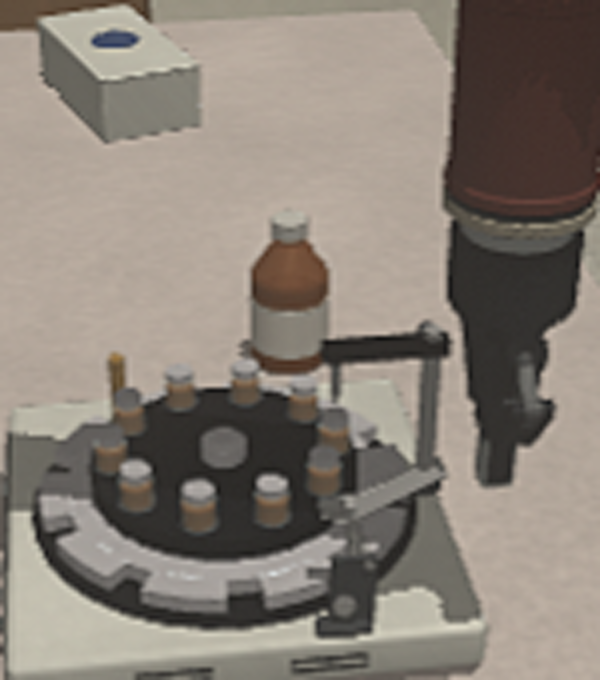

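>>> drive_tool(
  increments=[
    [0.06,0.19,-0.01,0,0,0,255],
    [0.05,0.34,-0.01,0,0,0,255],
    [0.05,0.44,-0.01,0,0,0,255],
    [0.02,0.54,-0.01,0,0,0,255],
    [-0.03,0.61,-0.01,0,0,0,255],
    [-0.08,0.69,-0.01,0,0,0,255],
    [-0.13,0.78,-0.01,0,0,0,255],
    [-0.17,0.86,-0.01,0,0,0,255],
    [-0.22,0.94,-0.01,0,0,0,255],
    [-0.26,1.03,-0.01,0,0,0,255],
    [-0.29,1.12,-0.01,0,0,0,255],
    [-0.32,1.2,-0.01,0,0,0,255],
    [-0.35,1.29,-0.01,0,0,0,255],
    [-0.38,1.38,-0.01,0,0,0,255],
    [-0.4,1.48,-0.01,0,0,0,255],
    [-0.42,1.57,-0.01,0,0,0,255],
    [-0.44,1.66,-0.01,0,0,0,255],
    [-0.44,1.66,-0.01,0,0,0,255],
    [-0.44,1.66,-0.01,0,0,0,255],
  ],
)

```text
clock: 13.33
ee_pos: [0.6432, -0.0567, 0.1645]
ee_rot: [-0.5, 0.502, -0.498, -0.5]
contact_force: [1.1, 0.0, -0.1]
grip_width: 0.0002
```

```bash
python3 - <<'E'
from h import *
st(); cap('side','side11');crop('side11',190,80,340,250,4,'s11c')
print(tiprow([135,-124,240],Rt(0)))
E
```

```text
t 13.33 tcp [ 0.6432 -0.0567  0.1645] tip_tt [  89.2 -124.   153.5] toolx [ 0.004  0.001 -1.   ] z [-0.003  1.     0.001] F [ 1.05  0.02 -0.08] gw 0.0002
q [-0.546  0.45   0.752  1.606 -0.325  1.21   1.846]
[-2.16, -1.15, -0.0, 0.03, 0.01, 0.04]
```

View pics/s11c.png

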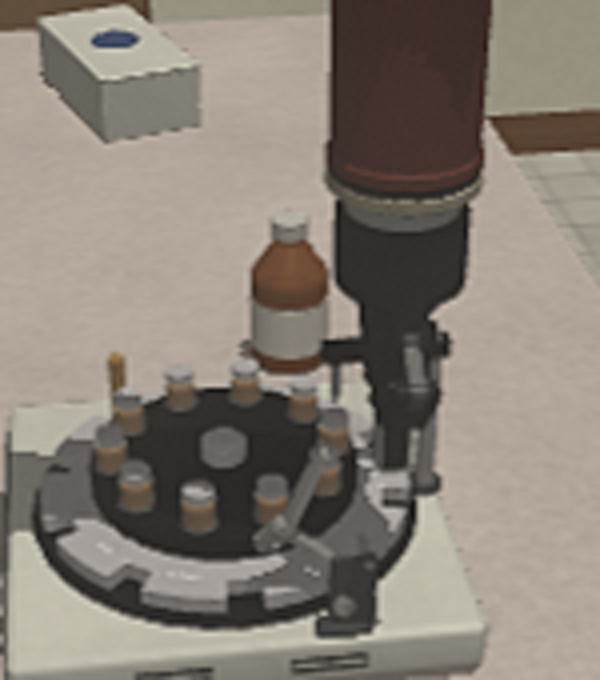

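```bash
python3 - <<'E'
from h import *
for i in range(6): cap('side','side12')
st(); crop('side12',190,80,340,250,4,'s12c')
E
```

```text
t 13.68 tcp [ 0.6433 -0.0568  0.1642] tip_tt [  89.4 -124.1  153.2] toolx [ 0.003  0.    -1.   ] z [-0.003  1.     0.   ] F [0.03 0.43 0.6 ] gw 0.0
q [-0.545  0.451  0.752  1.606 -0.325  1.21   1.846]
```

View pics/s12c.png

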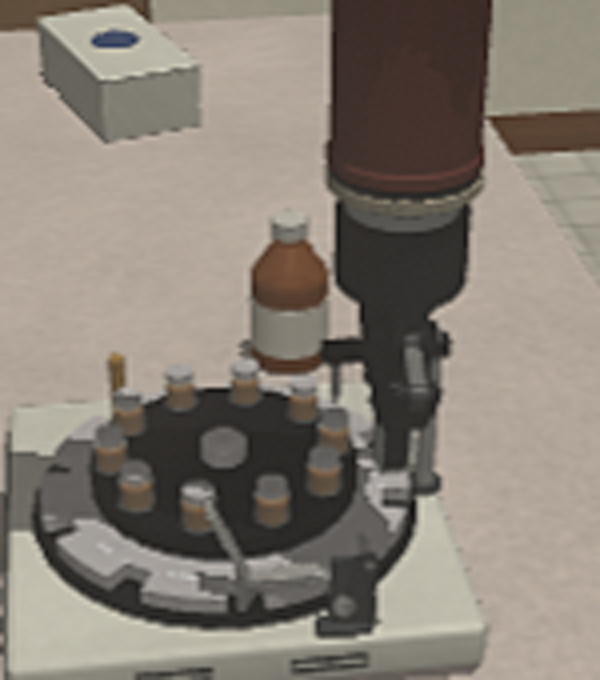

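>>> drive_tool(
  increments=[
    [-0.8,-0.2,0,0,0,0,255],
    [-1.6,-0.5,0,0,0,0,255],
    [-2.4,-0.8,0,0,0,0,255],
    [-3.2,-1.1,0,0,0,0,255],
    [-3.2,-1.1,-1,0,0,0,255],
    [-3.2,-1.1,-2,0,0,0,255],
    [-3.2,-1.1,-3,0,0,0,255],
    [-3.2,-1.1,-4,0,0,0,255],
    [-3.2,-1.1,-4,0,0,0,255],
    [-3.2,-1.1,-4,0,0,0,255],
  ],
)

```text
clock: 14.52
ee_pos: [0.6861, -0.2211, 0.2921]
ee_rot: [0.501, -0.5, 0.5, 0.498]
contact_force: [-0.2, 0.9, -0.1]
grip_width: 0.0002
```

```bash
python3 - <<'E'
from h import *
st(); cap('side','side13');cap('top','top13');
a=cv2.imread('pics/side0.png')[185:240,225:300];b=cv2.imread('pics/side13.png')[185:240,225:300]
cv2.imwrite('pics/cmp.png',cv2.resize(np.vstack([a,b]),None,fx=5,fy=5,interpolation=cv2.INTER_CUBIC))
crop('top13',190,110,340,280,3,'t13c')
for A in (0,.15): print(A,[((proj('side13',edge(A,dy))[0]-[225,185]+.5)*5).round().tolist() for dy in(-10,10)])
E
python3 rot.py top13
```

```text
t 14.52 tcp [ 0.6861 -0.2211  0.2921] tip_tt [ 132.1 -288.4  281.1] toolx [ 0.003 -0.001 -1.   ] z [ 0.003  1.    -0.001] F [-0.25  0.89 -0.12] gw 0.0002
q [-0.228  0.554  0.782  1.213 -0.381  1.516  2.062]
0 [[88.0, 125.0], [83.0, 101.0]]
0.15 [[110.0, 104.0], [106.0, 80.0]]
top13 [(-162, -0.7, 107), (-126, -0.85, 104), (-90, -0.65, 106), (-54, -3.5, 169), (-18, 0.3, 107)]
```

View pics/cmp.png

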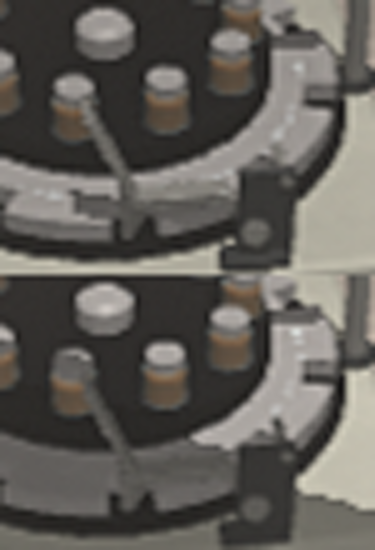

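View pics/side13.png

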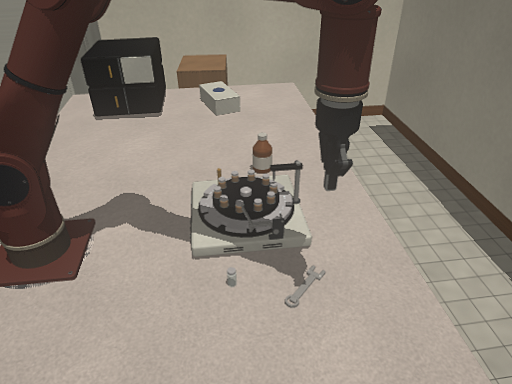

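View pics/t13c.png

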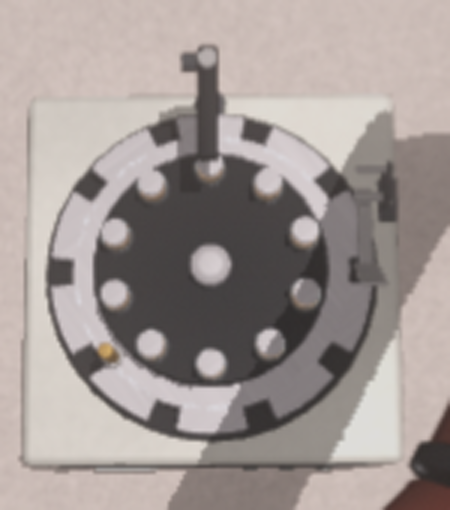

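```bash
python3 - <<'E'
from h import *
print(ctrl.job_done())
E
```

```text
the job is handed in; nothing more can be done
None
```

The job is done and handed in at about 14.5 s. I lifted the pawl and tipped it back against its stop. I then pushed the tray anticlockwise one notch by its post and tipped the pawl over again so that it dropped home.

**Last checks**
- **Pawl:** in the side picture its tab edge is at the same pixels as before the job. That matches the predicted home position, about 20 px in the 5x enlargement from where it would sit on the rim.
- **Tray:** the post has moved on one notch. The notches sit about 0.6° short of where they lay at the start, well inside the roughly 2.6° of play. One notch (at -54°) gave a reading that did not fit, because the bracket and a shadow cover it, so I ignored it.
- **Bystanders:** the bottle, spare vial and spanner look unmoved by eye in the side picture; I did not measure them.
- **Forces:** the wrist force read about 1 N or less at the end of each move. The arm is well clear of everything.

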